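Unlatch and open the tape machine's guard cover

ROBOT

A 6-joint arm with a two-finger parallel gripper is mounted at the origin on the work surface. World frame = base frame: x ahead of the robot, y to its left, z up, the work surface at z = 0. Lengths are in m, angles in degrees, forces in N, time in s.
With the tool pointing down it reaches from about 0.4 to 0.825 m from the base axis. Payload 7 kg.
Tool frame: the origin (TCP) lies at the very end of the fingers, on their centre line; the grasp point (between the pads) lies 19 mm behind it (ctrl.grip_depth is the distance from the TCP to the grasp point, in m); z points along the fingers, y is the line along which they close (so a half turn about z gives the same grasp; the last joint's range is limited). The gripper opens to 88 mm and grips with 3 to 60 N. Pads are 19 mm wide; open, the fingers measure 130 mm over their backs; the gripper's body (78 mm by 193 mm) begins 47 mm behind the grasp point.
Start: joints at [-54.196, 20.546, 0.682, 0, -70.136, -16.507], TCP at [0.223, -0.637, 0.227] pointing down, gripper open.
Joint ranges: [-176.03, 176.03], [-82.01, 121.73], [-58.28, 71.71], [-173.87, 95.51], [-174.79, -0.11], [-173.66, 173.66]. Speed limits (degrees/s): [136.94, 136.94, 172.46, 180, 180, 180].

INTERFACE

Orientations are given as [roll, pitch, yaw] about the fixed x, y, z axes, in that order (R = Rz(yaw) Ry(pitch) Rx(roll)).
In Python, from plant import get_obs, eyes, ctrl, spotter gives the robot as it stands.
- The arm moves only by the shell command python3 -m crank 'ROWS'. ROWS is JSON, one flat list of numbers, 7 for each row, row after row: the turn, a rotation vector about the tool's x, y, z in rad, then the shift along the tool's x, y, z in mm, then the opening, from 0 (shut) to 1 (fully open). A call has 1 to 5 rows; each row shifts and turns the commanded pose from where the row before left it, along the tool's axes as they then stand; what a row does not reach is not made up. A row lasts 1/8 s, in which the tool goes at most 62.5 mm and 10.7 degrees, less where a joint would pass 70% of its speed; a pose out of reach is approached as far as the arm can. A call is refused whole if a number of a shift passes 62.5 or a number of a turn 0.188, either way. A call with a gripper value outside its range is refused whole. The fingers move at their own pace and stop on an object; the grip force is fixed at half the most. Time passes only in rows, so rows that do not move let the fingers close. It gives the time, the measured TCP pose, the force, the opening and the grip force at its end, in the units of the state.
- get_obs(): the state, without advancing time (a new reading comes with each control period).
- eyes.snapshot(name): name is "scene" or "side" or "wrist"; returns the picture (480x640x3 uint8, blue, green, red); there is no depth.
- eyes.camera_model(name): a dict with "fx", "fy", "cx", "cy" (pixels), "extrinsics" (4x4, takes a point from camera to world coordinates). Camera axes: x right, y down, z forward; pixel columns grow to the right and rows downward; lengths in m; the calibration is good to about 2 mm. A picture is of the moment at which its call begins: read the wrist's pose just before it. camera_model takes no time and is no camera call; for the wrist camera it gives the pose at the moment of the call.
- ctrl.close_job(): hands the job in; it is judged then, once.
Trained networks look in the newest picture that a camera, given by its name, has taken for a name from the list of things; names that differ only in an ending like _2 or _b are one class to them, and where a whole thing is asked for, a point or a joint stands for the part that bears it (a point fixed in the world has none). Each returns a list of dicts, best first, with "p" (0 to 1); they miss things now and then, are a little off and sometimes report something else, mostly with a low value. They report only what shows in the picture. A call takes as long as a camera call.
- spotter.outline_of(camera, target): "region" (480x640 bool, what is visible of it) and "rect" ([left, top, width, height] in pixels, round what is visible of it).
- spotter.place_of(camera, target): "location" ([column, row] in pixels: a listed point, or the origin of a listed thing).
The state is a dict: "clock": time; "joint_pos": joint angles; "qvel": joint speeds; "tau": joint torques, N m; "tool_pos": TCP position; "orientation": TCP orientation; "force": force on the tool from outside, world axes, zero at the start; "moment": the same for the moment, N m; "opening": finger opening in m; "gripper_force": force on a finger pad.
Only numpy, scipy, OpenCV 4.12 (cv2) and the standard library are available. Lean on these libraries where they do the work, as an engineer would, in place of code of your own. Each camera call takes 0.05 s, during which the arm holds its last target. There are 200 camera calls.

TASK

Open the tape machine's latched guard cover: take the orange-handled release pin out of its blue holder, push it down gently through the orange slot in the top of the cover until it has pushed the sprung hook down far enough, and keep it down while you draw the cover out of the catch. Then swing the cover wide open and stand the pin fully home in its holder again. Never force the latch or the cover, and leave the tape roll, the yellow box and the pen cup where they are.

Things in the scene. Friction and masses are not known exactly. Their poses are not given: they have to be found in the camera images.
- pin: The release pin: upright steel rod 10 mm in diameter and 70 mm long, above it a dark round collar 28 mm across and 6 mm thick, above that a square orange handle 24 x 24 mm and 50 mm tall (126 mm in all, about 0.12 kg). Origin: centre of the rod's lower end; z runs up through the handle (handle from z = 76 to 126 mm), x and y are square to the handle's faces. It starts standing in the holder.
- holder_hole0 (a point): Centre of the mouth of the round hole in the holder's top. The holder is a blue block fixed to the bench, 50 x 50 mm and 80 mm tall; the hole is 15 mm wide, 75 mm deep, with a 3 mm chamfer. With the pin fully home its collar lies on the block's top, so the pin's lower end is 70 mm below this point.
- hood: Dark grey guard cover on the tape machine's front: hollow box 180 mm wide, 43 mm deep, top 160 mm above the bench, on an upright hinge. Origin: centre of the slot, level with the cover's top. Axes turn with the cover: z up, -x out of its front, +y to its free end (40 mm off). Hinge axis at x = +24, y = -140 mm. More than 25 N between the pin and the cover, slot or hook is forcing it.
- slot (a point): Same point as the cover's origin. The slot passes through the 5 mm top wall, 15 mm along the cover's x, 22 mm along y, orange surround; its walls can push the cover. Below, inside, lies the sprung hook's yellow pad (20 x 26 mm), set differently on each machine: 14 to 34 mm below the cover's top, not measured, so it must be felt for.
- catch (a point): Point on the machine's steel catch rail, behind the cover; hidden when shut. The hook hangs on it. Pressed from above the hook starts to move at about 6 N, frees after 9 mm of travel and meets a hard stop at 12 mm (about 9 N); beyond that the force rises steeply. Held down, the slot must be drawn out about 25 mm for the hook to pass the catch; after that the pin may be raised.
- machine: The grey tape machine, fixed, 180 mm wide, 340 mm deep. Origin: middle of its front plane at bench level; x runs back into it, z up. Its top is level with the cover's (160 mm) for the first 150 mm back, then a white tank rises 60 mm higher.
- cover (a joint): Opening angle of the cover, rad: 0 shut, up to 1.6; it grows anticlockwise seen from above (the cover's front swings out to its -x side). The latch lets it play by 0.03 rad while locked. The hinge is stiff: the cover stays where it is left and takes about 1 N at the slot to move.
- tape_roll: Bystander: brown roll of paper tape lying flat, 110 mm across, 50 mm tall; origin under its centre.
- label_box: Bystander: yellow box 90 x 70 x 55 mm; origin under its centre.
- pen_cup: Bystander: dark steel cup, 80 mm across, 100 mm tall; origin under its centre.

How it is judged:
By the outcome, as a careful person would: the job done as asked, in the order asked, and still so for the second after the job is handed in, with the robot touching nothing.
It also fails if it takes over 58 s, if anything falls off the work surface, if the arm or the gripper's body presses on something with over 40 N, if the wrist force passes 120 N, or if a joint passes its speed limit or range.

## Working session

There is one attempt and no reset: what is moved stays moved. The work goes in short steps, Python scripts to look and compute and a shell command to move; the robot and the scene stay as the last step left them, time stands still between calls to the robot, and variables do not carry over. Pictures are saved under pics/ and viewed, at most 13 in all, crops included, and the job is handed in when it is done.

```bash
mkdir -p pics; ls; cat > h.py <<'E'
import numpy as np, cv2
from plant import get_obs, eyes, ctrl, spotter
from scipy.spatial.transform import Rotation as R
def ray(cm,px):
    E=np.array(cm["extrinsics"]); d=E[:3,:3]@np.array([(px[0]-cm["cx"])/cm["fx"],(px[1]-cm["cy"])/cm["fy"],1]); return E[:3,3],d/np.linalg.norm(d)
def atz(cm,px,z):
    o,d=ray(cm,px); return o+d*(z-o[2])/d[2]
def tri(rays):
    A=np.zeros((3,3));b=np.zeros(3)
    for o,d in rays:
        P=np.eye(3)-np.outer(d,d);A+=P;b+=P@o
    x=np.linalg.solve(A,b); return x,[np.linalg.norm((np.eye(3)-np.outer(d,d))@(x-o)) for o,d in rays]
E
python3 - <<'E'
from h import *
np.set_printoptions(precision=4,suppress=True)
o=get_obs(); print({k:np.round(v,3) for k,v in o.items()})
cms={}
for c in ["scene","side","wrist"]:
    cms[c]=eyes.camera_model(c); im=eyes.snapshot(c); cv2.imwrite(f"pics/{c}0.png",im)
rs={}
for t in ["pin","holder_hole0","slot","hood","catch","machine","tape_roll","label_box","pen_cup"]:
    for c in cms:
        l=spotter.place_of(c,t)
        if l: print(t,c,[(np.round(x["location"],1),round(x["p"],2)) for x in l[:2]]); rs.setdefault(t,[]).append((c,l[0]["location"],l[0]["p"]))
for t,v in rs.items():
    v=[x for x in v if x[2]>.4]
    if len(v)>1: print(t,*tri([ray(cms[c],p) for c,p,_ in v]))
    for c,p,_ in v: print("  z0",c,atz(cms[c],p,{"pin":.01,"holder_hole0":.08,"slot":.16,"hood":.16}.get(t,0)))
im=np.hstack([cv2.imread(f"pics/{c}0.png") for c in ["scene","side"]])
E
```

```text
pics
{'clock': np.float64(0.0), 'joint_pos': array([-54.197,  20.591,   0.634,  -0.02 , -70.135, -16.506]), 'qvel': array([-0.007,  0.048, -0.077,  0.081,  0.006,  0.143]), 'tau': array([  0.001, -58.272,  29.305,   6.997,   0.007,  -0.   ]), 'tool_pos': array([ 0.223, -0.637,  0.226]), 'orientation': array([ 179.907,   -0.008, -160.71 ]), 'force': array([-0.544,  0.226, -0.045]), 'moment': array([ 0.002, -0.02 ,  0.033]), 'gripper_force': np.float64(0.0), 'opening': np.float64(0.088)}
pin scene [(array([412.3, 178.6]), 0.56)]
pin side [(array([300.4, 299.8]), 0.21)]
holder_hole0 scene [(array([287.6, 330.4]), 0.72), (array([408.7, 174.6]), 0.68)]
slot scene [(array([398.6, 166.3]), 0.55), (array([409.9, 175.9]), 0.19)]
slot side [(array([300. , 299.9]), 0.83)]
hood scene [(array([400.3, 168.5]), 0.8)]
hood side [(array([299.6, 298.1]), 0.75)]
catch scene [(array([410.1, 175.9]), 0.98)]
catch side [(array([292.8, 322.7]), 0.93), (array([361.1, 250.6]), 0.5)]
machine scene [(array([414.8, 233.8]), 0.57)]
tape_roll scene [(array([231.4, 299.7]), 0.74)]
tape_roll side [(array([359.7, 24
[... 491 characters left out ...]
153), np.float64(0.00025035725082228)]
  z0 scene [0.4768 0.1505 0.16  ]
  z0 side [0.4791 0.1474 0.16  ]
catch [0.4831 0.178  0.131 ] [np.float64(0.0008812185633212845), np.float64(0.0008812185633213922)]
  z0 scene [0.3775 0.3097 0.    ]
  z0 side [0.5273 0.0437 0.    ]
  z0 scene [0.5352 0.1668 0.    ]
tape_roll [ 0.442  -0.2692 -0.0034] [np.float64(0.0013031361655602676), np.float64(0.0013031361655601943)]
  z0 scene [ 0.4431 -0.2708  0.    ]
  z0 side [ 0.4422 -0.2627  0.    ]
  z0 scene [ 0.5037 -0.4096  0.    ]
pen_cup [ 0.3799 -0.0604 -0.0017] [np.float64(0.000922228078028803), np.float64(0.0009222280780288281)]
  z0 scene [ 0.3823 -0.0612 -0.    ]
  z0 side [ 0.379  -0.0593  0.    ]
```

View pics/scene0.png

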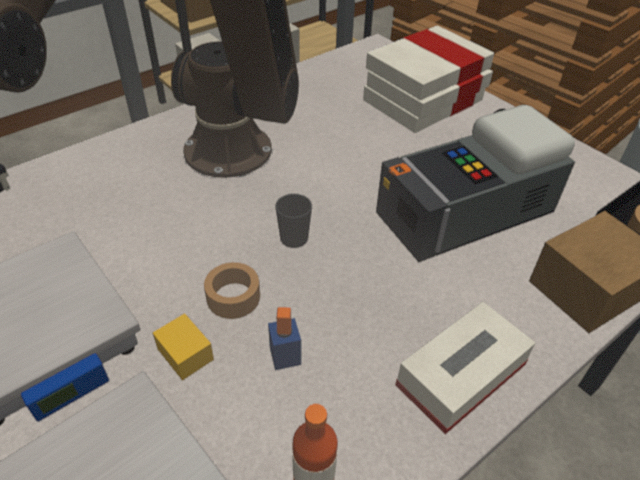

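View pics/side0.png

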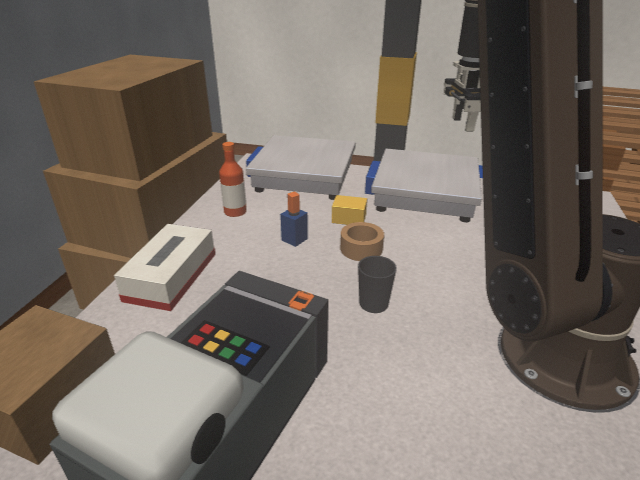

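Scene picture: the holder with the pin is at about (286,335), the cover's orange slot at (399,168), and the cup, roll and yellow box are to the left. Side picture: slot at (301,300), pin at (293,215). I'll get the pin and the machine yaw from colour segmentation and a zoomed crop.

```bash
python3 - <<'E'
from h import *
np.set_printoptions(precision=4,suppress=True)
cm={c:eyes.camera_model(c) for c in ["scene","side"]}
im={c:cv2.imread(f"pics/{c}0.png") for c in cm}
box={"scene":(270,300,300,340),"side":(280,185,305,215)}
box2={"scene":(384,158,415,178),"side":(285,285,320,312)}
for nm,bx in (("handle",box),("slot",box2)):
    rr=[]
    for c,(x0,y0,x1,y1) in bx.items():
        h=cv2.cvtColor(im[c],cv2.COLOR_BGR2HSV)[y0:y1,x0:x1]
        m=(h[...,0]<18)&(h[...,1]>120)&(h[...,2]>80); v,u=np.nonzero(m)
        print(nm,c,u.min()+x0,u.max()+x0,v.min()+y0,v.max()+y0,(u.mean()+x0,v.mean()+y0))
        ct=(u.mean()+x0,v.mean()+y0) if nm=="handle" else ((u.min()+u.max())/2+x0,(v.min()+v.max())/2+y0)
        rr.append(ray(cm[c],ct))
    print(tri(rr))
a=cv2.resize(im["scene"][140:260,370:500],None,fx=4.9,fy=4.9,interpolation=cv2.INTER_CUBIC)[:,:400]
a=cv2.resize(im["scene"][145:265,370:450],(400,600),interpolation=cv2.INTER_CUBIC)
b=cv2.resize(im["side"][260:380,250:330],(400,600),interpolation=cv2.INTER_CUBIC)
b=cv2.resize(im["side"][265:345,205:335],(650,400),interpolation=cv2.INTER_CUBIC)
cv2.imwrite("pics/m.png",np.hstack([a[:400],b[:, 250:]]) )
cv2.imwrite("pics/m.png",cv2.resize(np.vstack([cv2.resize(im["scene"][150:230,370:500],(650,400),interpolation=2),b]),(488,600)))
E
```

```text
handle scene 277 290 308 333 (np.float64(283.40967741935486), np.float64(319.8225806451613))
handle side 288 298 192 212 (np.float64(293.01869158878503), np.float64(201.8785046728972))
(array([ 0.6193, -0.2644,  0.1115]), [np.float64(0.00028058668551116366), np.float64(0.0002805866855112272)])
slot scene 389 410 163 175 (np.float64(399.6687116564417), np.float64(168.85276073619633))
slot side 289 313 291 310 (np.float64(300.39312977099235), np.float64(300.0687022900763))
(array([0.4756, 0.1501, 0.1579]), [np.float64(0.00035323109430814747), np.float64(0.00035323109430808334)])
```

View pics/m.png

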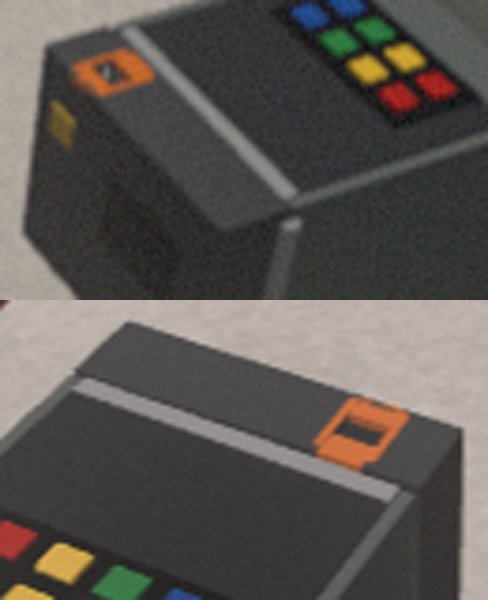

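The crop shows the cover's front top corners. In the top half (scene) they are at (48,45) and (222,230), and in the lower half (side) at (461,430) and (128,322). The slot is clear in both.

```bash
python3 - <<'E'
from h import *
np.set_printoptions(precision=4,suppress=True)
cm={c:eyes.camera_model(c) for c in ["scene","side","wrist"]}
for a,b in (((382.8,162),(239.1+88.7,299.7)),((429.1,211.3),(239.1,270.9))):
    print(atz(cm["scene"],a,.16),atz(cm["side"],b,.16),tri([ray(cm["scene"],a),ray(cm["side"],b)]))
o=get_obs(); T=np.eye(4);T[:3,:3]=R.from_euler("xyz",o["orientation"],degrees=True).as_matrix();T[:3,3]=o["tool_pos"]
print(np.linalg.inv(T)@np.array(cm["wrist"]["extrinsics"]),cm["wrist"]["fx"])
print(T[:3,:3].T@(np.array([.619,-.264,.25])-T[:3,3])*1000)
E
```

```text
[0.4373 0.1362 0.16  ] [0.4326 0.1392 0.16  ] (array([0.4341, 0.138 , 0.158 ]), [np.float64(0.0012646143607440226), np.float64(0.0012646143607440024)])
[0.6098 0.0996 0.16  ] [0.6065 0.1027 0.16  ] (array([0.6081, 0.101 , 0.1583]), [np.float64(0.0005965425068545501), np.float64(0.0005965425068543846)])
[[-0.0004 -0.9673 -0.2536  0.0684]
 [ 1.     -0.0007  0.001  -0.    ]
 [-0.0011 -0.2536  0.9673 -0.1589]
 [ 0.      0.      0.      1.    ]] 349.3569446409919
[-497.008   221.2393  -23.4544]
```

```bash
python3 -m crank '[0,0,0,-55,24,-5,1, 0,0,0,-55,24,-5,1, 0,0,0,-55,24,-5,1, 0,0,0,-55,24,-5,1, 0,0,0,-55,24,-5,1]'; python3 -m crank '[0,0,0,-55,24,0,1, 0,0,0,-55,24,0,1, 0,0,0,-55,24,0,1, 0,0,0,-30,15,0,1, 0,0,0,0,0,0,1]'
cat > look.py <<'E'
from h import *
import sys
np.set_printoptions(precision=4,suppress=True)
cm=eyes.camera_model("wrist"); im=eyes.snapshot("wrist"); cv2.imwrite(f"pics/{sys.argv[1]}.png",im)
o=get_obs();print(o["clock"],o["tool_pos"],o["orientation"],o["force"])
for t,z in (("pin",.01),("holder_hole0",.08)):
    for x in spotter.place_of("wrist",t)[:2]: print(t,x["p"],x["location"],atz(cm,x["location"],z))
np.save("E.npy",np.array(cm["extrinsics"]))
E
python3 look.py w1
```

```text
clock: 2.12
tool_pos: [0.4442, -0.4315, 0.252]
orientation: [-180.0, 0.0, -160.7]
force: [-0.2, -0.5, -0.8]
opening: 0.0878
gripper_force: 0.0
clock: 2.75
tool_pos: [0.5998, -0.2843, 0.251]
orientation: [180.0, -0.0, -160.5]
force: [-0.6, -1.0, -0.3]
opening: 0.0875
gripper_force: 0.0
2.8 [ 0.5988 -0.2854  0.2512] [ 179.984   -0.031 -160.594] [ 0.2552 -0.4654 -0.4626]
holder_hole0 0.83 [331.9, 247.3] [ 0.621  -0.2618  0.08  ]
```

View pics/w1.png

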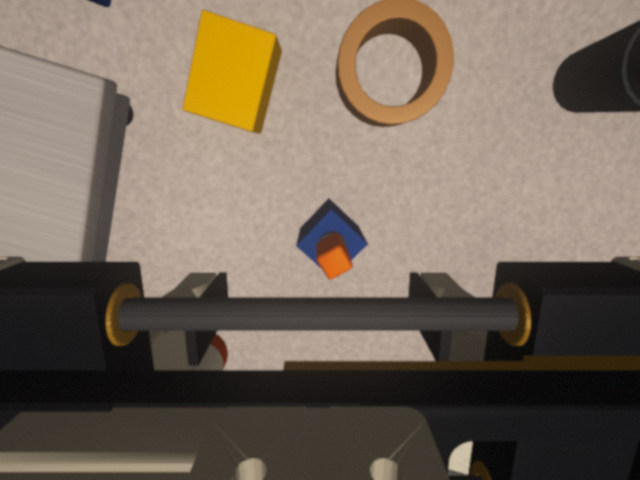

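The wrist view shows the handle top as a small square at about (334,263) on the blue block (331,240), turned relative to the fingers. Next I'll fit the square's angle.

```bash
python3 - <<'E'
from h import *
np.set_printoptions(precision=4,suppress=True)
cm=eyes.camera_model("wrist"); cm["extrinsics"]=np.load("E.npy"); im=cv2.imread("pics/w1.png")
h=cv2.cvtColor(im,cv2.COLOR_BGR2HSV); m=((h[...,0]<18)&(h[...,1]>150)&(h[...,2]>215)).astype(np.uint8); m[:225]=0;m[290:]=0;m[:,:290]=0;m[:,370:]=0
v,u=np.nonzero(m);print(len(v),h[262,334],h[246,328])
c=cv2.findContours(cv2.morphologyEx(m,cv2.MORPH_OPEN,np.ones((3,3))),0,1)[0]; c=max(c,key=cv2.contourArea)
P=np.array([atz(cm,p,.136)[:2] for p in c[:,0].astype(float)],np.float32)*1000
r=cv2.minAreaRect(P);print(r)
b=((h[...,0]>105)&(h[...,0]<125)&(h[...,1]>100)).astype(np.uint8); b[:195]=0;b[285:]=0;b[:,:290]=0;b[:,375:]=0
b=b*(h[...,2]>100)  
v,u=np.nonzero(b);print(len(v),u.min(),u.max(),v.min(),v.max())
o=get_obs();Rt=R.from_euler("xyz",o["orientation"],degrees=True).as_matrix();print(Rt, np.degrees(np.arctan2(Rt[1,1],Rt[0,1])))
E
```

```text
395 [ 13 221 220] [  9 162  88]
((618.4739379882812, -262.70440673828125), (17.091548919677734, 17.310209274291992), 51.011024475097656)
1168 298 365 211 260
[[-0.9439 -0.3303 -0.0003]
 [-0.3303  0.9439 -0.    ]
 [ 0.0003  0.0001 -1.    ]] 109.28719400143345
```

```bash
python3 - <<'E'
from h import *
cm=eyes.camera_model("wrist"); cm["extrinsics"]=np.load("E.npy"); im=cv2.imread("pics/w1.png")
h=cv2.cvtColor(im,cv2.COLOR_BGR2HSV)
for V in (150,170,190,205):
    m=((h[...,0]<20)&(h[...,1]>150)&(h[...,2]>V)).astype(np.uint8); m[:225]=0;m[290:]=0;m[:,:290]=0;m[:,370:]=0
    c=max(cv2.findContours(m,0,1)[0],key=cv2.contourArea)
    P=np.array([atz(cm,p,.136)[:2] for p in c[:,0].astype(float)],np.float32)*1000
    print(V,cv2.minAreaRect(P))
E
python3 -m crank '[0,0,-0.18,0,0,0,0.7, 0,0,-0.18,0,0,0,0.7, 0,0,-0.17,0,0,0,0.7, 0,0,0,0,0,0,0.7]'
python3 - <<'E'
from h import *
o=get_obs();Rt=R.from_euler("xyz",o["orientation"],degrees=True).as_matrix();print(Rt.T@(np.array([.6185,-.2627,.094])-o["tool_pos"])*1000,o["joint_pos"])
E
python3 look.py w2
```

```text
150 ((617.9124755859375, -263.1550598144531), (22.115501403808594, 22.757766723632812), 50.135318756103516)
170 ((618.2700805664062, -263.03826904296875), (21.347320556640625, 22.366504669189453), 50.929039001464844)
190 ((618.3721923828125, -262.7138977050781), (20.666418075561523, 20.660383224487305), 50.20659255981445)
205 ((618.3577270507812, -262.72186279296875), (19.163768768310547, 19.237590789794922), 50.18732833862305)
clock: 3.4
tool_pos: [0.5974, -0.2874, 0.2519]
orientation: [-180.0, 0.0, -130.5]
force: [0.8, 0.9, -1.0]
opening: 0.062
gripper_force: 0.0
[-3.24782565e+01  1.08638664e-01  1.57941848e+02] [-8.87562661e+00  1.86290673e+01  1.19264699e+00  4.55383020e-03
 -7.25405917e+01 -3.16175811e+01]
3.45 [ 0.5975 -0.2873  0.2519] [-179.9843    0.0089 -130.6306] [0.1304 0.2904 0.8193]
pin 0.87 [316.4, 232.9] [ 0.6184 -0.2649  0.01  ]
holder_hole0 0.72 [315.5, 251.7] [ 0.6201 -0.2639  0.08  ]
```

View pics/w2.png

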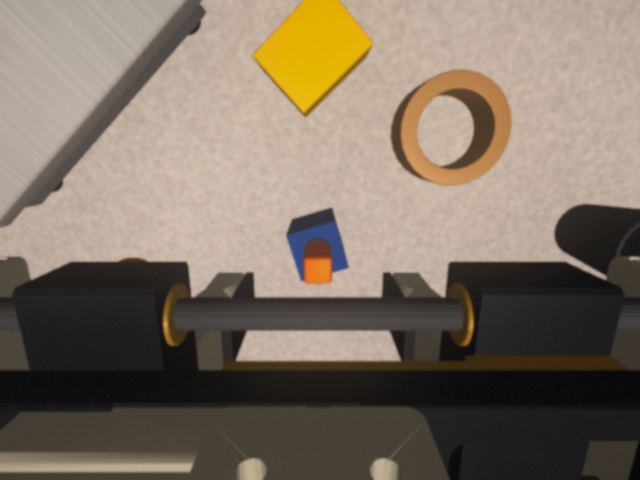

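The handle is now square to the fingers and centred between them at (317,263). I'll move over it, go down and grip.

```bash
python3 -m crank '[0,0,0,-32,0.5,20,0.7, 0,0,0,0,0,45,0.7, 0,0,0,0,0,45,0.7, 0,0,0,0,0,35,0.7, 0,0,0,0,0,13,0.7]'; python3 -m crank '[0,0,0,0,0,0,0.7, 0,0,0,0,0,0,0, 0,0,0,0,0,0,0, 0,0,0,0,0,0,0, 0,0,0,0,0,0,0]'; python3 -m crank '[0,0,0,0,0,0,0,0,0,0,0,0,0,0]'
```

```text
clock: 4.18
tool_pos: [0.6172, -0.2616, 0.0913]
orientation: [179.8, -0.1, -130.5]
force: [0.4, -0.5, 1.4]
opening: 0.0613
gripper_force: 0.0
clock: 4.8
tool_pos: [0.6187, -0.2617, 0.094]
orientation: [-180.0, 0.0, -130.3]
force: [0.2, 0.0, 0.5]
opening: 0.0267
gripper_force: 0.0
clock: 5.05
tool_pos: [0.6187, -0.2617, 0.0939]
orientation: [-180.0, 0.0, -130.3]
force: [-0.4, 0.6, 3.0]
opening: 0.0236
gripper_force: 30.0
```

```bash
python3 -m crank '[0,0,0,0,0,-10,0, 0,0,0,0,0,-25,0, 0,0,0,0,0,-45,0, 0,0,0,0,0,-50,0, 0,0,0,0,0,-45,0]'; python3 -m crank '[0,0,0,-15,25,0,0, 0,0,0,-25,43,0,0, 0,0,0,-28,48,0,0, 0,0,0,-28,48,0,0, 0,0,0,-28,48,0,0]';  python3 -m crank '[0,0,0,-28,48,0,0, 0,0,0,-28,48,0,0, 0,0,0,-21,36,0,0, 0,0,0,-12,18,0,0, 0,0,0,0,0,0,0]'
```

```text
clock: 5.68
tool_pos: [0.6183, -0.2617, 0.2708]
orientation: [-180.0, 0.0, -130.3]
force: [0.4, -1.0, -0.5]
opening: 0.0238
gripper_force: 30.0
clock: 6.3
tool_pos: [0.5362, -0.0285, 0.2689]
orientation: [-180.0, 0.0, -130.4]
force: [0.7, -0.1, -1.2]
opening: 0.0237
gripper_force: 30.0
clock: 6.92
tool_pos: [0.48, 0.1362, 0.2689]
orientation: [180.0, 0.0, -130.2]
force: [0.6, 0.5, -1.6]
opening: 0.0236
gripper_force: 30.0
```

```bash
cat > see.py <<'E'
from h import *
import sys
np.set_printoptions(precision=4,suppress=True)
o=get_obs();print(o["clock"],o["tool_pos"],o["orientation"],o["force"])
ims=[];rs={}
for c in ["scene","side","wrist"]:
    cm=eyes.camera_model(c); im=eyes.snapshot(c); cv2.imwrite(f"pics/{c}_{sys.argv[1]}.png",im)
    for t in ["pin","slot"]:
        for x in spotter.place_of(c,t)[:2]:
            print(t,c,round(x["p"],2),np.round(x["location"],1),atz(cm,x["location"],.16 if t=="slot" else o["tool_pos"][2]-.084))
            if x["p"]>.4: rs.setdefault(t,[]).append(ray(cm,x["location"]))
    if c!="wrist":
        p=(np.linalg.inv(cm["extrinsics"])@np.array([.4756,.1501,.18,1]))[:3]; u=int(cm["fx"]*p[0]/p[2]+cm["cx"]);v=int(cm["fy"]*p[1]/p[2]+cm["cy"])
        u=max(40,u);v=max(60,v);ims.append(cv2.resize(im[v-50:v+50,u-33:u+33],(396,600),interpolation=2))
        print("crop",c,u-33,v-50)
for t in rs:
    if len(rs[t])>1: print(t,*tri(rs[t]))
cv2.imwrite(f"pics/c_{sys.argv[1]}.png",np.hstack(ims))
E
python3 see.py a
```

```text
6.925 [0.48   0.1362 0.2689] [ 179.9927    0.0258 -130.1991] [ 0.5972  0.4818 -1.5922]
pin scene 0.71 [184.6 351.1] [ 0.6213 -0.4482  0.1849]
pin scene 0.57 [397.2 164.7] [0.4849 0.1293 0.1849]
slot scene 0.65 [397.9 166.3] [0.4681 0.1518 0.16  ]
crop scene 367 110
pin side 0.57 [300.1 280.8] [0.4821 0.1329 0.1849]
slot side 0.65 [302.  300.4] [0.4736 0.152  0.16  ]
crop side 267 240
pin wrist 0.58 [315.  240.3] [0.48   0.1309 0.1849]
slot wrist 0.87 [333.5 247.6] [0.4772 0.1501 0.16  ]
pin [ 0.5173 -0.0539  0.1309] [np.float64(0.37375461392688725), np.float64(0.16856901096495772), np.float64(0.07613225039267252), np.float64(0.19483028291755392)]
slot [0.4738 0.15   0.1615] [np.float64(0.003623044745042813), np.float64(0.002445398904635641), np.float64(0.0031859154208204025)]
```

View pics/c_a.png

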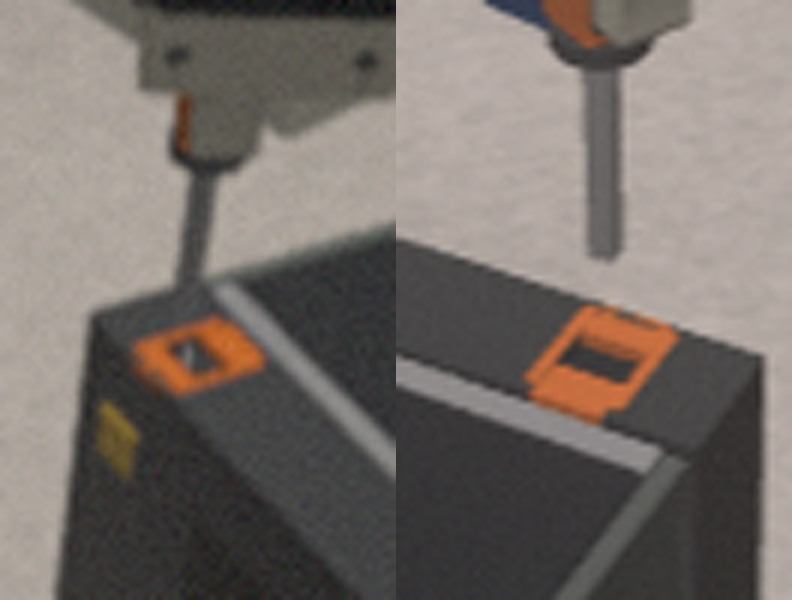

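View pics/wrist_a.png

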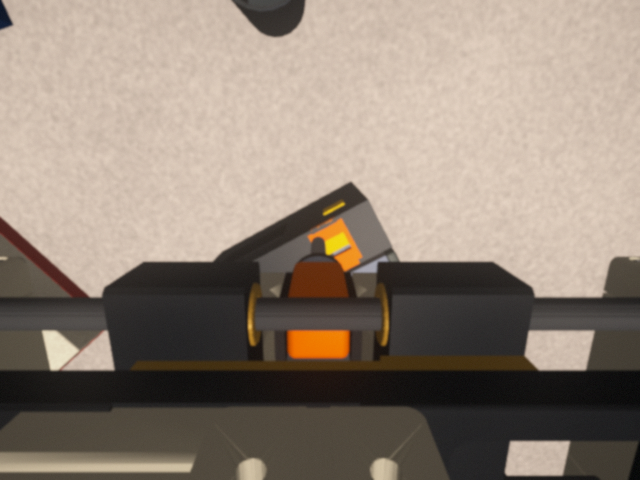

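The pin hangs straight. In the left (scene) crop the tip is at (189,281) and the slot opening at (203,356). In the right (side) crop they are at (604,253) and (603,358). In the wrist view the slot opening is at about (337,243), showing the yellow pad. I'll work out the relative offset for each camera.

```bash
python3 - <<'E'
from h import *
np.set_printoptions(precision=4,suppress=True)
c1,c2,cw=[eyes.camera_model(c) for c in ("scene","side","wrist")]
f1=lambda x,y:(367+x/6-.5,110+y/6-.5); f2=lambda x,y:(267+(x-396)/6-.5,240+y/6-.5)
s=[f1(203,356),f2(603,358)]; t=[f1(189,281),f2(604,253)]
print("slot",[atz(c,p,.16) for c,p in zip((c1,c2),s)],tri([ray(c,p) for c,p in zip((c1,c2),s)]))
print("tip",[atz(c,p,.185) for c,p in zip((c1,c2),t)],tri([ray(c,p) for c,p in zip((c1,c2),t)]))
# wrist orange surround + yellow
im=cv2.imread("pics/wrist_a.png");h=cv2.cvtColor(im,cv2.COLOR_BGR2HSV)
y=((h[...,0]>20)&(h[...,0]<35)&(h[...,1]>150)&(h[...,2]>120)).astype(np.uint8)
y[:222]=0;y[275:]=0
v,u=np.nonzero(y);print("yellow",u.min(),u.max(),v.min(),v.max(),u.mean(),v.mean(),atz(cw,(u.mean(),v.mean()),.16))
og=((h[...,0]>8)&(h[...,0]<=35)&(h[...,1]>150)&(h[...,2]>150)).astype(np.uint8);og[:215]=0;og[275:]=0;og[:,:300]=0;og[:,370:]=0
c=max(cv2.findContours(og,0,1)[0],key=cv2.contourArea)
P=np.array([atz(cw,p,.16)[:2] for p in c[:,0].astype(float)],np.float32)*1000;print(cv2.minAreaRect(cv2.convexHull(P)))
cv2.imwrite("pics/wc.png",cv2.resize(im[190:290,270:403],(798,600),interpolation=2))
E
```

```text
slot [array([0.4776, 0.1497, 0.16  ]), array([0.4761, 0.1494, 0.16  ])] (array([0.4767, 0.1497, 0.1598]), [np.float64(0.0007373493896894428), np.float64(0.0007373493896894869)])
tip [array([0.465 , 0.1509, 0.185 ]), array([0.4797, 0.1347, 0.185 ])] (array([0.4749, 0.1429, 0.1932]), [np.float64(0.002340709495305479), np.float64(0.0023407094953053825)])
yellow 324 348 232 254 335.2921686746988 243.04819277108433 [0.4737 0.1483 0.16  ]
((476.13055419921875, 152.141845703125), (40.70759963989258, 30.368846893310547), 78.20402526855469)
```

View pics/wc.png

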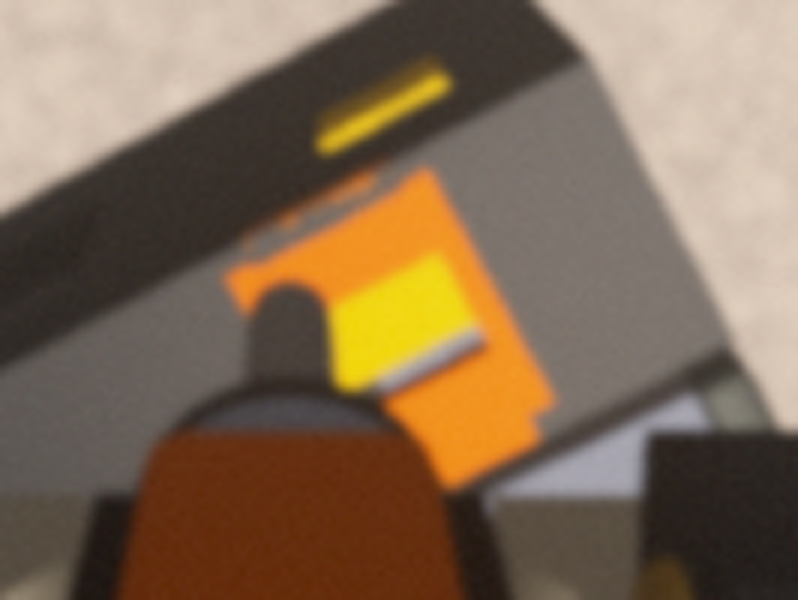

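The rod's tip tracks the TCP with a −1.5 mm y offset, and all the slot estimates agree to within 1 mm across the narrow way. The wrist crop shows the opening centred at about (404,320), i.e. image (337,243). I'll go over the slot and descend.

```bash
python3 -m crank '[0,0,0,-9,13,0,0, 0,0,0,0,0,12,0, 0,0,0,0,0,8,0, 0,0,0,0,0,0,0, 0,0,0,0,0,0,0]'; python3 see.py b
```

```text
clock: 8.0
tool_pos: [0.4765, 0.1502, 0.2486]
orientation: [-180.0, -0.0, -130.3]
force: [-1.5, -0.5, -0.6]
opening: 0.0238
gripper_force: 30.0
8.0 [0.4765 0.1502 0.2486] [-179.9896   -0.0047 -130.3403] [-1.5037 -0.4686 -0.566 ]
pin scene 0.47 [401.  171.3] [0.4885 0.1403 0.1646]
slot scene 0.79 [396.7 167.4] [0.4693 0.147  0.16  ]
slot scene 0.6 [284.9 331.7] [ 0.6699 -0.2973  0.16  ]
crop scene 367 110
pin side 0.71 [303.1 296.1] [0.4733 0.1462 0.1646]
slot side 0.93 [300.9 296.7] [0.478  0.1433 0.16  ]
crop side 267 240
pin wrist 0.59 [314.6 238.8] [0.4754 0.1461 0.1646]
slot wrist 0.75 [313.9 241.4] [0.478  0.1482 0.16  ]
pin [0.4777 0.1459 0.1595] [np.float64(0.005458658674490534), np.float64(0.004996760827909747), np.float64(0.001793929151301587)]
slot [0.5103 0.0255 0.0777] [np.float64(0.14555228049893126), np.float64(0.27068014343843644), np.float64(0.01530965013170735), np.float64(0.13817564351593314)]
```

View pics/c_b.png

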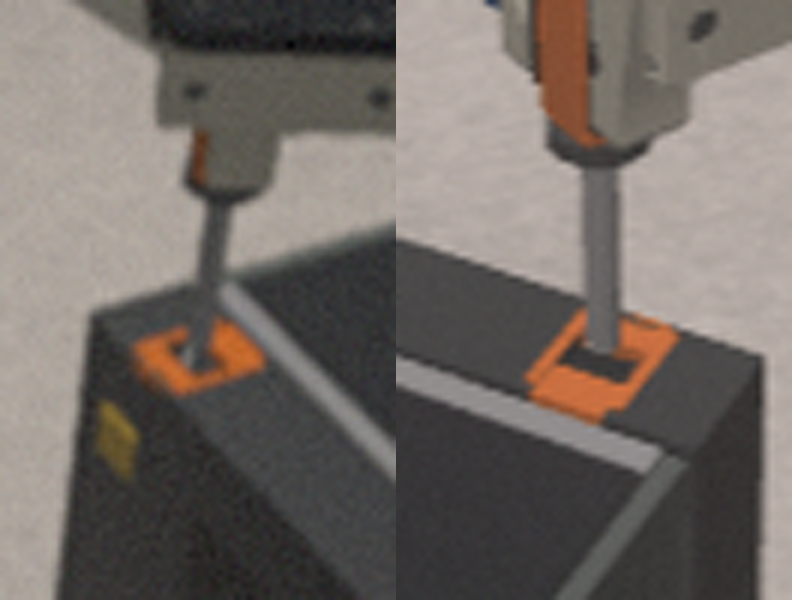

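```bash
python3 - <<'E'
from h import *
np.set_printoptions(precision=4,suppress=True)
c1,c2,cw=[eyes.camera_model(c) for c in ("scene","side","wrist")]
f1=lambda x,y:(367+x/6-.5,110+y/6-.5); f2=lambda x,y:(267+(x-396)/6-.5,240+y/6-.5)
print(atz(c2,f2(602,348),.1646),atz(c1,f1(200,360),.1646))
print("slot",atz(c1,f1(203,356),.16),atz(c2,f2(603,358),.16))
E
```

```text
[0.4759 0.1506 0.1646] [0.4826 0.1427 0.1646]
slot [0.4776 0.1497 0.16  ] [0.4761 0.1494 0.16  ]
```

Side camera puts the tip within about 1 mm of the slot centre, and the kinematics give 1 mm short in y. I'll nudge by 1 mm and then descend gently, watching the force.

```bash
python3 -m crank '[0,0,0,-0.7,0.6,2,0, 0,0,0,0,0,2,0, 0,0,0,0,0,2,0]'; python3 -m crank '[0,0,0,0,0,2,0, 0,0,0,0,0,1,0]';python3 -m crank '[0,0,0,0,0,2,0, 0,0,0,0,0,1,0]'
```

```text
clock: 8.82
tool_pos: [0.4763, 0.1512, 0.2423]
orientation: [180.0, -0.0, -130.3]
force: [-0.0, 1.2, -0.7]
opening: 0.024
gripper_force: 30.0
clock: 9.07
tool_pos: [0.4763, 0.1512, 0.2394]
orientation: [180.0, -0.0, -130.3]
force: [0.9, -0.1, -1.1]
opening: 0.024
gripper_force: 30.0
clock: 9.32
tool_pos: [0.4764, 0.1512, 0.2364]
orientation: [180.0, -0.0, -130.3]
force: [0.3, -0.8, -1.4]
opening: 0.0238
gripper_force: 30.0
```

It's inside the slot with no contact. Now I'll feel for the pad.

```bash
python3 -m crank '[0,0,0,0,0,3,0, 0,0,0,0,0,2,0]' | sed -n '1p;2p;4p'; for i in 1 ; do :; done; python3 -m crank '[0,0,0,0,0,2,0]'| sed -n '2p;4p'; python3 -m crank '[0,0,0,0,0,2,0]'| sed -n '2p;4p'; python3 -m crank '[0,0,0,0,0,2,0]'| sed -n '2p;4p'
```

```text
clock: 9.57
tool_pos: [0.4763, 0.1512, 0.2313]
force: [0.7, 0.6, -1.8]
tool_pos: [0.4764, 0.1512, 0.2294]
force: [0.2, 0.4, -0.8]
tool_pos: [0.4764, 0.1512, 0.2274]
force: [-0.9, 0.1, -1.8]
tool_pos: [0.4764, 0.1512, 0.2254]
force: [0.2, 0.5, -1.8]
```

Still free, at 18.6 mm deep.

```bash
python3 -m crank '[0,0,0,0,0,2,0]'| sed -n '2p;4p'; python3 -m crank '[0,0,0,0,0,2,0]'| sed -n '2p;4p'; python3 -m crank '[0,0,0,0,0,2,0]'| sed -n '2p;4p'
```

```text
tool_pos: [0.4764, 0.1512, 0.2234]
force: [0.1, 0.8, -1.3]
tool_pos: [0.4765, 0.1513, 0.2216]
force: [-1.5, -1.0, 4.6]
tool_pos: [0.4765, 0.1513, 0.22]
force: [-2.8, 0.0, 5.3]
```

Contact is at TCP z ≈ 0.2225, so I'm aiming for about 0.212.

```bash
python3 -m crank '[0,0,0,0,0,2,0, 0,0,0,0,0,2,0]'| sed -n '2p;4p'; python3 -m crank '[0,0,0,0,0,2,0]'| sed -n '2p;4p'; python3 -m crank '[0,0,0,0,0,1,0,0,0,0,0,0,0,0]'| sed -n '2p;4p'
```

```text
tool_pos: [0.4765, 0.1512, 0.2161]
force: [-3.1, 0.1, 6.5]
tool_pos: [0.4766, 0.1512, 0.2142]
force: [-3.1, 0.1, 6.7]
tool_pos: [0.4766, 0.1513, 0.2133]
force: [-3.1, -0.3, 6.0]
```

```bash
python3 -m crank '[0,0,0,0,0,1,0]'| sed -n '2p;4p'; python3 -m crank '[0,0,0,0,0,0.6,0]'| sed -n '2p;4p';  python3 -m crank '[0,0,0,0,0,0,0]'| sed -n '1,2p;4p'
python3 - <<'E'
from h import *
# slot arc: hinge in cover frame (24,-140); opening anticlockwise about world z
o=get_obs(); yaw=np.radians(78); Rz=lambda a:np.array([[np.cos(a),-np.sin(a)],[np.sin(a),np.cos(a)]])
s=np.array([.4763,.1497]); H=s+Rz(yaw)@np.array([.024,-.140]); print("hinge",H)
Rt=R.from_euler("xyz",o["orientation"],degrees=True).as_matrix(); prev=s
for d in [3,6,9,12,15,20,25,30,35,40,45,50,55,60,65,70,75,80,85]:
    p=H+Rz(np.radians(d))@(s-H); q=Rt.T@np.array([*(p-prev),0])*1000; print(d,np.round(p,4),np.round(q[:2],1),round(np.linalg.norm(p-s)*1000)); prev=p
E
```

```text
tool_pos: [0.4766, 0.1512, 0.2123]
force: [-1.9, -0.2, 7.2]
tool_pos: [0.4766, 0.1513, 0.2117]
force: [-3.1, 0.1, 7.8]
clock: 11.32
tool_pos: [0.4766, 0.1512, 0.2117]
force: [-3.2, -0.4, 8.0]
hinge [0.61823054 0.14406791]
3 [0.4762 0.1423] [ 5.7 -4.7] 7
6 [0.4765 0.1348] [ 5.5 -5. ] 15
9 [0.4772 0.1274] [ 5.2 -5.3] 22
12 [0.4782 0.1201] [ 4.9 -5.6] 30
15 [0.4797 0.1128] [ 4.6 -5.8] 37
20 [0.4829 0.1008] [  7.  -10.2] 49
25 [0.4872 0.0892] [  6.1 -10.8] 61
30 [0.4925 0.078 ] [  5.1 -11.3] 74
35 [0.4987 0.0673] [  4.1 -11.7] 85
40 [0.5059 0.0572] [  3.1 -12. ] 97
45 [0.5139 0.0477] [  2.  -12.2] 109
50 [0.5227 0.039 ] [  1.  -12.4] 120
55 [0.5322 0.031 ] [ -0.1 -12.4] 131
60 [0.5424 0.024 ] [ -1.2 -12.3] 142
65 [0.5531 0.0178] [ -2.3 -12.2] 153
70 [0.5644 0.0126] [ -3.3 -11.9] 163
75 [0.5761 0.0084] [ -4.3 -11.6] 173
80 [0.588  0.0053] [ -5.3 -11.2] 183
85 [0.6002 0.0032] [ -6.3 -10.7] 192
```

Pressed 10.8 mm at about 9.4 N, so the hook is down. I'll draw the cover out along the arc.

```bash
python3 -m crank '[0,0,0,2.8,-2.4,0,0, 0,0,0,2.8,-2.4,0,0]'; python3 -m crank '[0,0,0,2.8,-2.5,0,0, 0,0,0,2.8,-2.5,0,0]'|sed -n '2p;4p'; python3 -m crank '[0,0,0,2.6,-2.6,0,0, 0,0,0,2.6,-2.6,0,0]'|sed -n '2p;4p'
```

```text
clock: 11.58
tool_pos: [0.477, 0.1443, 0.212]
orientation: [-180.0, 0.1, -130.3]
force: [-2.8, 1.0, 7.6]
opening: 0.0239
gripper_force: 30.0
tool_pos: [0.4776, 0.1368, 0.2122]
force: [-1.3, 1.0, 7.6]
tool_pos: [0.4784, 0.1296, 0.2123]
force: [-0.9, 0.8, 7.6]
```

```bash
python3 -m crank '[0,0,0,4.9,-5.6,0,0, 0,0,0,4.6,-5.8,0,0, 0,0,0,4,-5.5,0,0]'|sed -n '1,2p;4p'; python3 -m crank '[0,0,0,3.5,-5.1,0,0,0,0,0,3.3,-5.3,0,0,0,0,0,0,0,0,0]'|sed -n '1,2p;4p'
```

```text
clock: 12.45
tool_pos: [0.4827, 0.1082, 0.2124]
force: [-0.3, 0.7, 7.5]
clock: 12.82
tool_pos: [0.4866, 0.096, 0.2125]
force: [0.7, -0.8, 7.8]
```

Past the catch (about 55 mm of travel). I'll raise the pin off the pad, keeping it in the slot, and swing on.

```bash
python3 -m crank '[0,0,0,2,-3,-7,0, 0,0,0,5.5,-11,-7,0, 0,0,0,5,-11.3,0,0, 0,0,0,4.1,-11.7,0,0, 0,0,0,3.1,-12,0,0]'|sed -n '1,2p;4p'; python3 -m crank '[0,0,0,2,-12.2,0,0, 0,0,0,1,-12.4,0,0, 0,0,0,0,-12.4,0,0, 0,0,0,-1.2,-12.3,0,0, 0,0,0,-2.3,-12.2,0,0]'|sed -n '1,2p;4p'
```

```text
clock: 13.45
tool_pos: [0.5096, 0.0482, 0.2244]
force: [0.7, 1.8, -1.7]
clock: 14.08
tool_pos: [0.5577, 0.0097, 0.2249]
force: [0.3, 4.9, -1.7]
```

The pin has drifted about 6 mm outward in the slot (4.9 N sideways). I'll correct inward, then carry on.

```bash
python3 -m crank '[0,0,0,-4,-1,0,0, 0,0,0,-4,-2,0,0, 0,0,0,0,0,0,0]'|sed -n '1,2p;4p'; python3 -m crank '[0,0,0,-4.3,-11.6,0,0, 0,0,0,-5.3,-11.2,0,0, 0,0,0,0,0,0,0]'|sed -n '1,2p;4p'
```

```text
clock: 14.45
tool_pos: [0.5642, 0.014, 0.2249]
force: [-0.8, -0.7, -0.3]
clock: 14.82
tool_pos: [0.5889, 0.0061, 0.2248]
force: [1.3, -0.6, -0.4]
```

```bash
python3 -m crank '[0,0,0,-5.5,-8,0,0, 0,0,0,-5.5,-8,0,0, 0,0,0,0,0,0,0, 0,0,0,1.3,1.5,0,0, 0,0,0,0,0,0,0]'|sed -n '1,2p;4p'; python3 -m crank '[0,0,0,0,0,-8,0, 0,0,0,0,0,-16,0, 0,0,0,0,0,-20,0, 0,0,0,0,0,0,0]'|sed -n '1,2p;4p'
python3 - <<'E'
from h import *
cv2.imwrite("pics/s3.png",np.hstack([cv2.resize(eyes.snapshot(c),(400,300)) for c in("scene","side")]))
o=get_obs();Rt=R.from_euler("xyz",o["orientation"],degrees=True).as_matrix();print(Rt.T@(np.array([.6187,-.2617,.094])-o["tool_pos"])*1000)
E
```

```text
clock: 15.45
tool_pos: [0.6049, 0.0044, 0.2252]
force: [0.5, -0.3, -1.5]
clock: 15.95
tool_pos: [0.6062, 0.0046, 0.2718]
force: [0.2, 0.3, -1.3]
[ 194.20491948 -182.83071538  174.99821779]
```

View pics/s3.png

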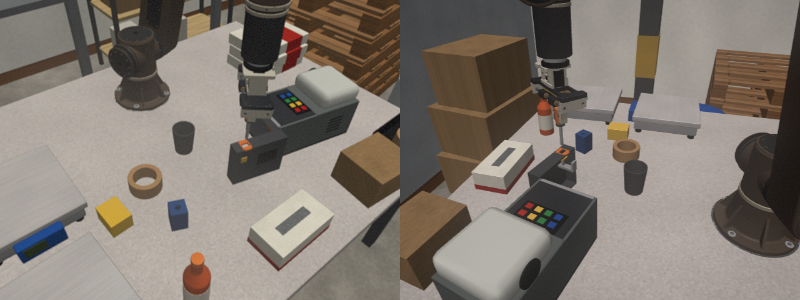

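The cover stands wide open (about 87°) and the pin is clear of it; holder at (178,213) in the left half. I'll carry the pin back to it.

```bash
python3 -m crank '[0,0,0,20,-19,0,0, 0,0,0,42,-40,0,0, 0,0,0,44,-41,0,0, 0,0,0,44,-41,0,0, 0,0,0,30,-28,0,0]'|sed -n '1,2p'; python3 -m crank '[0,0,0,14,-14,0,0, 0,0,0,0,0,40,0, 0,0,0,0,0,35,0, 0,0,0,0,0,13,0, 0,0,0,0,0,0,0]'
python3 - <<'E'
from h import *
o=get_obs();Rt=R.from_euler("xyz",o["orientation"],degrees=True).as_matrix();print(Rt.T@(np.array([.6187,-.2617,.094])-o["tool_pos"])*1000)
E
```

```text
clock: 16.68
tool_pos: [0.6167, -0.2445, 0.2677]
clock: 17.3
tool_pos: [0.6189, -0.2615, 0.1804]
orientation: [179.9, -0.1, -130.3]
force: [0.4, -0.5, -0.3]
opening: 0.0239
gripper_force: 30.0
[ 0.15406892 -0.08649751 86.44518867]
```

```bash
python3 -m crank '[0,0,0,0,0,8,0, 0,0,0,0,0,6,0, 0,0,0,0,0,6,0, 0,0,0,0,0,6,0, 0,0,0,0,0,0,0]'|sed -n '1,2p;4p'
```

```text
clock: 17.92
tool_pos: [0.6187, -0.2618, 0.1543]
force: [-0.1, 0.3, -0.7]
```

In the hole with no contact; lowering to home.

```bash
python3 -m crank '[0,0,0,0,0,15,0, 0,0,0,0,0,20,0, 0,0,0,0,0,15,0, 0,0,0,0,0,6,0, 0,0,0,0,0,0,0]'|sed -n '1,2p;4p'; python3 -m crank '[0,0,0,0,0,2,0, 0,0,0,0,0,1.5,0, 0,0,0,0,0,0,0]'|sed -n '1,2p;4p'
```

```text
clock: 18.55
tool_pos: [0.6189, -0.2619, 0.0985]
force: [-1.0, -0.6, -0.5]
clock: 18.92
tool_pos: [0.6191, -0.2619, 0.0957]
force: [0.0, -0.6, -1.5]
```

```bash
python3 -m crank '[0,0,0,0,0,1,0, 0,0,0,0,0,0,0]'|sed -n '1,2p;4p'; python3 -m crank '[0,0,0,0,0,1,0, 0,0,0,0,0,0,0]'|sed -n '1,2p;4p'
```

```text
clock: 19.18
tool_pos: [0.619, -0.2619, 0.0944]
force: [0.1, -0.1, -0.4]
clock: 19.42
tool_pos: [0.6191, -0.2619, 0.094]
force: [-1.5, 0.2, 3.8]
```

The collar is seated, with contact at the original height. Releasing and retreating.

```bash
python3 -m crank '[0,0,0,0,0,0,0.4, 0,0,0,0,0,0,0.7, 0,0,0,0,0,0,0.7, 0,0,0,0,0,0,0.7]'|sed -n '1,2p;4,5p'; python3 -m crank '[0,0,0,0,0,-20,0.7, 0,0,0,0,0,-45,0.7, 0,0,0,0,0,-50,0.7, 0,0,0,25,0,-45,0.7, 0,0,0,20,0,0,0.7]'|sed -n '1,2p;4p'
python3 -m crank '[0,0,0,0,0,0,0.7]' >/dev/null
python3 - <<'E'
from h import *
np.set_printoptions(precision=4,suppress=True)
a=eyes.snapshot("wrist");b=eyes.snapshot("side");s=eyes.snapshot("scene")
cv2.imwrite("pics/end.png",np.hstack([cv2.resize(a[150:330,230:410],(400,400),interpolation=2),cv2.resize(s[140:380,170:410],(400,400),interpolation=2)]))
cm={c:eyes.camera_model(c) for c in("scene","side")}
rr=[]
for c,im,(x0,y0,x1,y1) in (("scene",s,(270,300,300,340)),("side",b,(280,185,305,215))):
    h=cv2.cvtColor(im,cv2.COLOR_BGR2HSV)[y0:y1,x0:x1]
    v,u=np.nonzero((h[...,0]<18)&(h[...,1]>120)&(h[...,2]>80)); print(c,u.min()+x0,u.max()+x0,v.min()+y0,v.max()+y0); rr.append(ray(cm[c],(u.mean()+x0,v.mean()+y0)))
print(tri(rr))
E
```

```text
clock: 19.92
tool_pos: [0.619, -0.2619, 0.0934]
force: [0.1, -1.0, -0.3]
opening: 0.0578
clock: 20.55
tool_pos: [0.5913, -0.2974, 0.2583]
force: [-0.3, 0.1, -0.9]
scene 277 290 307 332
side 288 298 192 212
(array([ 0.6188, -0.2636,  0.1117]), [np.float64(0.0003967473818153995), np.float64(0.00039674738181520643)])
```

View pics/end.png

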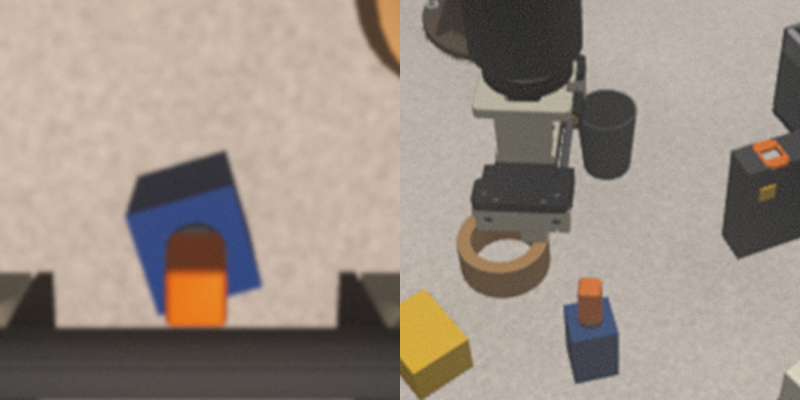

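The pin is fully home, with its handle at the same position and height as at the start. The cover is wide open and the bystanders are unmoved. Handing in.

```bash
python3 -c "
from plant import ctrl
print(ctrl.close_job())"
```

```text
the job is handed in; nothing more can be done
None
```

I unlatched the cover with the pin and swung it to about 87°, then stood the pin fully home in its holder and handed the job in at about 21 s; the highest force reading was about 9.4 N, and the roll, box and cup look untouched in the final pictures.

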